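# Third hand at the bowl lathe: seat the blank in the chuck and keep it pressed

### The job

Lift the pale bowl blank with the turned tenon out of the rack and slip its tenon gently into the open jaws of the lathe chuck until its shoulder sits flush against the jaw faces. Then be the third hand for the turner who will tighten the chuck: keep pressing the blank squarely against the jaws with a steady push of about 12 N (anything from 5 to 20 N will do) for at least three seconds, and finish while still holding and pressing it; do not let go. Leave the walnut blank, the gouge and the chuck key where they are.

Things in the scene. Friction and masses are not known exactly. Their poses are not given: they have to be found in the camera images.
- blank_center (a point): Centre of the pale bowl blank: wooden disc 150 mm across, 40 mm thick, flat parallel faces, 0.3 to 0.55 kg, on edge in the rack (centre 98 mm, top of rim 173 mm above the bench). Its y axis is the disc's axis, level, pointing out of the face with the tenon (round spigot 50 mm across, 10 mm long) and roughly towards the headstock. Gripped from above across the 40 mm at the top of the rim
- blank_shoulder (a point): Centre of the blank's tenon-side face (the shoulder plane around the tenon), 20 mm from blank_center along the blank's own y axis; the axes are the blank's
- jaw_mouth (a point): Middle of the chuck's mouth, on the spindle axis in the plane of the jaw faces, 225 mm above the bench. y runs level along the spindle into the chuck, towards the headstock; z up. The jaws are open: bore 58 mm (4 mm of play all round the tenon), 25 mm deep, outside 100 mm like the chuck body behind. All rigid, spindle locked. In front of the jaws 190 mm along the spindle are free
- jaw_faces: The ring of jaw faces against which the blank's shoulder is pressed (inside diameter 62 mm, outside 100 mm); its origin lies on the bench 225 mm straight below jaw_mouth, axes those of the lathe
- lathe: Bench lathe (fixed): origin on the bench straight below jaw_mouth, y along the bed towards the headstock, x across it away from the robot. Bed 126 mm wide, top 100 mm high, from y = +320 to -480 mm; headstock from y = +105 mm on, 75 mm to either side, 315 mm high; tool rest parked on the far side at y = -200 to -350 mm and tailstock from y = -270 mm on, up to 300 mm high
- rack: Wooden rack (fixed): plank 165 x 235 x 15 mm, origin under its middle, long side along its y axis. Two battens carry the discs in two places, centred 58 mm either side of the origin along y, each between short dowels (89 mm high, 50 mm either side of the middle in x). The pale blank may be in either place; the discs' faces are 76 mm apart, of which the tenon may take 10
- walnut_center (a point): Centre of the dark walnut blank, a plain disc 130 mm in diameter, 40 mm thick, in the other place of the rack (top of its rim 151 mm above the bench); leave it alone
- gouge: Carving gouge lying on the bench, 275 mm long, 30 mm high, dark handle: origin on the bench near its middle, x axis towards the blade; leave it alone
- chuck_key: Steel T-handled chuck key lying on the bench, 130 mm long with a 100 mm cross bar, 12 mm thick; origin on its underside at the middle of its length, x along its shank; leave it alone
Things that resemble listed ones, but are neither listed nor needed, are in the scene too. Of the things that look like the part that bears blank_center, the smaller one is meant.

How it is judged:
By the outcome, as a careful person would: the job done as asked, in the order asked, and still so for the second after the job is handed in, while the arm keeps its last pose, push and grip.
It also fails if it takes over 64 s, if anything falls off the work surface, if the arm or the gripper's body presses on something with over 40 N, if the wrist force passes 120 N, or if a joint passes its speed limit or range.

### The arm

A 6-joint arm with a two-finger parallel gripper is mounted at the origin on the work surface. World frame = base frame: x ahead of the robot, y to its left, z up, the work surface at z = 0. Lengths are in m, angles in rad, forces in N, time in s.
With the tool pointing down it reaches from about 0.4 to 0.825 m from the base axis. Payload 7 kg.
Tool frame: the origin (TCP) lies between the finger pads; the fingertips stand 11 mm ahead of it and the grasp point (between the pads) lies 8 mm behind it (bot.tcp_to_tips is the distance from the TCP to the fingertips, in m); z points along the fingers, y is the line along which they close (so a half turn about z gives the same grasp; the last joint's range is limited). The gripper opens to 85 mm and grips with 20 to 120 N. Pads are 22 mm wide; open, the fingers measure 114 mm over their backs; the gripper's body (76 mm by 85 mm) begins 54 mm behind the grasp point. The pads swing forward as they close: fully open they stand 13 mm farther back than shut.
Start: joints at [1.51, 0.359, 0.012, 0, -1.224, -0.288], TCP at [0.231, 0.634, 0.203] pointing down, gripper open.
Joint ranges: [-3.07, 3.07], [-1.43, 2.12], [-1.02, 1.25], [-3.03, 1.67], [-3.05, -0], [-3.03, 3.03]. Speed limits (rad/s): [2.39, 2.39, 3.01, 3.14, 3.14, 3.14].

### API

Orientations are given as a unit quaternion [w, x, y, z].
In Python, from workcell import readout, eyes, close_job, recognise, pinpoint, bot gives the robot as it stands.
- The arm moves only by the tool drive_tool, never from a script. Its argument "moves" is a list that holds one entry, the list of rows, each a list of 6 numbers: the shift along the world's x, y, z in mm, then the turn, a rotation vector about the world's x, y, z in rad. In form: [[[tx, ty, tz, wx, wy, wz], ...]]. A call has 1 to 20 rows; each row shifts and turns the commanded pose from where the row before left it; what a row does not reach is not made up. A row lasts 1/12 s, in which the tool goes at most 41.7 mm and 7.16 degrees, less where a joint would pass 70% of its speed; a pose out of reach is approached as far as the arm can. A call with a gripper value outside its range is refused whole. "hand" is the closure, from 0 (fully open) to 1 (shut), set as the call begins (left out, the last holds). The fingers move at their own pace and stop on an object; "grip_force" is the grip in N (left out, the last holds). Time passes only in rows, so rows that do not move let the fingers close. It gives the time, the measured TCP pose, the force, the opening and the grip force at its end, in the units of the state.
- readout.sense(): the state, without advancing time (a new reading comes with each control period).
- eyes.capture(name): name is "scene" or "top"; returns a dict with "pixels" (400x640x3 uint8, blue, green, red), "intrinsics" (3x3 intrinsics, pixels), "rvec" (rotation vector, rad) and "tvec" (3), from world to camera coordinates, as OpenCV has them. Camera axes: x right, y down, z forward; pixel columns grow to the right and rows downward; lengths in m; the calibration is good to about 2 mm. A picture is of the moment at which its call begins. There is no depth.
- close_job(): hands the job in; it is judged then, once.
Trained networks look in the newest picture that a camera, given by its name, has taken for a name from the list of things; names that differ only in an ending like _2 or _b are one class to them, and where a whole thing is asked for, a point or a joint stands for the part that bears it (a point fixed in the world has none). Each returns a list of dicts, best first, with "conf" (0 to 1); they miss things now and then, are a little off and sometimes report something else, mostly with a low value. They report only what shows in the picture. A call takes as long as a camera call. They do not tell look-alikes from the thing itself.
- recognise(camera, target): "point" ([column, row] in pixels, amid what is visible of it).
- pinpoint(camera, target): "point" ([column, row] in pixels: a listed point, or the origin of a listed thing).
The state is a dict: "time_s": time; "joint_pos": joint angles; "qvel": joint speeds; "joint_efforts": joint torques, N m; "ee_pos": TCP position; "orientation": TCP orientation; "ft_force": force on the tool from outside, world axes, zero at the start; "ft_torque": the same for the moment, N m; "gripper_width": opening from 0.0 (shut) to 1.0 (fully open); "finger_force": force on a finger pad.
Only numpy, scipy, OpenCV 4.12 (cv2) and the standard library are available. Lean on these libraries where they do the work, as an engineer would, in place of code of your own. Each camera call takes 0.05 s, during which the arm holds its last target. There are 200 camera calls.

## Working session

There is one attempt and no reset: what is moved stays moved. The work goes in short steps, Python scripts to look and compute and a tool call to move; the robot and the scene stay as the last step left them, time stands still between calls to the robot, and variables do not carry over. Pictures are saved under pics/ and viewed, at most 10 in all, crops included, and the job is handed in when it is done.

Besides the shell and the picture viewer there is one more tool, called after "Request:" by a JSON object that holds its "op" and its "data". drive_tool: Moves the arm, as the interface text tells. Its arguments: {"type":"object","properties":{"moves":{"type":"array"},"hand":{"type":"number"},"grip_force":{"type":"number"}},"required":["moves"]}

```bash
ls; mkdir -p pics; cat > h.py <<'E'
import numpy as np, cv2, json
from workcell import readout, eyes, close_job, recognise, pinpoint, bot
def cam(name,save=None):
    c=eyes.capture(name)
    if save: cv2.imwrite('pics/'+save,c['pixels'])
    return c
def ray(c,p):
    R,_=cv2.Rodrigues(np.array(c['rvec'],float)); t=np.array(c['tvec'],float).ravel()
    d=R.T@np.linalg.inv(c['intrinsics'])@np.array([p[0],p[1],1.]); return -R.T@t, d
def atz(c,p,z):
    o,d=ray(c,p); return o+d*(z-o[2])/d[2]
def tri(obs):
    A=np.zeros((3,3));b=np.zeros(3);P=[]
    for c,p in obs:
        o,d=ray(c,p);d=d/np.linalg.norm(d);M=np.eye(3)-np.outer(d,d);A+=M;b+=M@o
    return np.linalg.solve(A,b)
def proj(c,X):
    return cv2.projectPoints(np.atleast_2d(np.array(X,float)),np.array(c['rvec'],float),np.array(c['tvec'],float),np.array(c['intrinsics'],float),None)[0].reshape(-1,2)
E
python3 - <<'E'
from h import *
np.set_printoptions(precision=4,suppress=True)
C={n:cam(n,n+'0.png') for n in('scene','top')}
for n in C: print(n,ray(C[n],(320,200)))
for t in ['blank_center','blank_shoulder','jaw_mouth','walnut_center','rack','lathe','jaw_faces','gouge','chuck_key']:
    for n in C:
        print(t,n,[(np.round(r['point'],1).tolist(),round(r['conf'],2)) for r in pinpoint(n,t)][:4],'|',[(np.round(r['point'],1).tolist(),round(r['conf'],2)) for r in recognise(n,t)][:4])
print(readout.sense())
E
```

```text
pics
scene (array([1.1761, 0.447 , 1.3236]), array([-0.4274, -0.3384, -0.8385]))
top (array([ 0.2851, -0.0283,  1.5805]), array([ 0.2152,  0.0051, -0.9766]))
blank_center scene [([248.2, 272.6], 0.71), ([305.6, 132.1], 0.58)] | [([251.2, 270.8], 0.78), ([403.0, 190.9], 0.57), ([305.8, 132.1], 0.56)]
blank_center top [([328.4, 133.6], 0.93), ([384.8, 269.7], 0.68)] | [([326.0, 133.4], 0.84), ([387.6, 269.6], 0.58)]
blank_shoulder scene [([313.4, 136.2], 0.78)] | [([252.5, 273.0], 0.71), ([308.0, 132.4], 0.7), ([343.4, 243.2], 0.29)]
blank_shoulder top [([380.3, 266.9], 0.67)] | [([387.0, 262.5], 0.92), ([326.2, 134.4], 0.81)]
jaw_mouth scene [([322.6, 205.1], 0.73)] | [([343.9, 237.8], 0.84)]
jaw_mouth top [([309.6, 186.8], 0.71)] | []
walnut_center scene [([269.9, 125.7], 0.66)] | [([271.6, 125.4], 0.55)]
walnut_center top [([420.3, 257.2], 0.8)] | [([421.1, 258.5], 0.64)]
rack scene [([290.4, 148.1], 0.88), ([323.5, 204.1], 0.16)] | [([290.8, 151.6], 0.97)]
rack top [([396.3, 265.8], 0.72)] | [([398.8, 267.6], 0.91)]
lathe scene [([322.3, 246.8], 0.8), ([304.9, 135.3], 0.51)] | [([3
[... 260 characters left out ...]
ouge top [([294.1, 260.7], 0.64)] | [([293.2, 246.2], 0.81)]
chuck_key scene [([313.3, 136.9], 0.19)] | [([462.3, 234.0], 0.79), ([290.2, 155.7], 0.46)]
chuck_key top [([224.3, 278.1], 0.82)] | []
{'time_s': 1.9, 'joint_pos': array([ 1.5101,  0.3586,  0.0119,  0.    , -1.2241, -0.2881]), 'qvel': array([-0.0007,  0.0013, -0.0009,  0.0006,  0.0004, -0.0002]), 'joint_efforts': array([ -0.0006, -58.2962,  29.3646,   6.9414,  -0.0008,  -0.    ]), 'ee_pos': array([0.2307, 0.6343, 0.2029]), 'orientation': array([ 0.    ,  0.9848, -0.1735,  0.    ]), 'ft_force': array([0.0693, 0.8703, 0.919 ]), 'ft_torque': array([-0.0435, -0.0205, -0.0148]), 'finger_force': 0.0, 'gripper_width': 0.9992100916484781}
```

View pics/scene0.png

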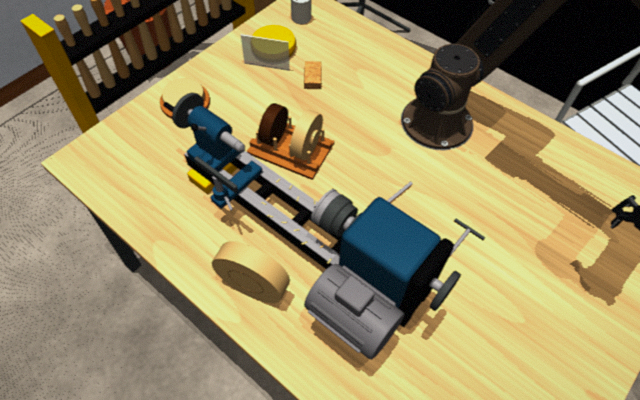

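View pics/top0.png

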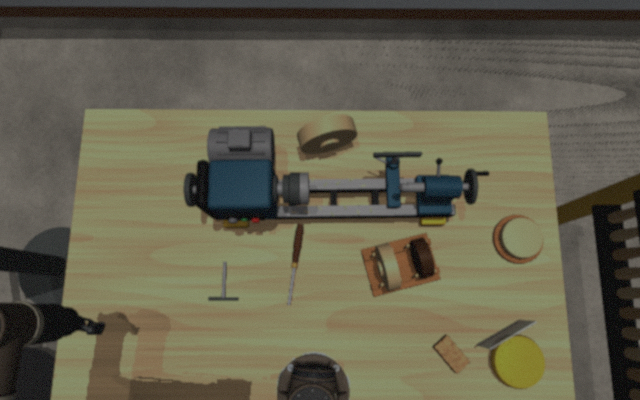

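```bash
python3 - <<'E'
from h import *
np.set_printoptions(precision=4,suppress=True)
C={n:cam(n) for n in('scene','top')}
s,t=C['scene'],C['top']
for nm,a,b in [('bl',(305.6,132.1),(384.8,269.7)),('bs',(313.4,136.2),(380.3,266.9)),('jaw',(322.6,205.1),(309.6,186.8)),('wal',(269.9,125.7),(420.3,257.2)),('rack',(290.4,148.1),(396.3,265.8)),('lathe',(322.3,246.8),(309.4,201.6))]:
    print(nm,tri([(s,a),(t,b)]))
for n in C: print(C[n]['intrinsics'][0])
i=s['pixels'][70:220,220:400]; j=t['pixels'][130:310,290:470]
i=cv2.resize(i,(390,325),interpolation=cv2.INTER_CUBIC);j=cv2.resize(j,(325,325),interpolation=cv2.INTER_CUBIC)
cv2.imwrite('pics/crop.png',np.hstack([i,j]))
E
```

```text
bl [ 0.388  -0.2355  0.097 ]
bs [ 0.3918 -0.2127  0.1023]
jaw [0.6236 0.0139 0.2221]
wal [ 0.4292 -0.353   0.0739]
rack [ 0.4072 -0.2872 -0.0048]
lathe [0.6239 0.0203 0.0077]
[520.9581   0.     314.1877]
[459.601    0.     322.4176]
```

View pics/crop.png

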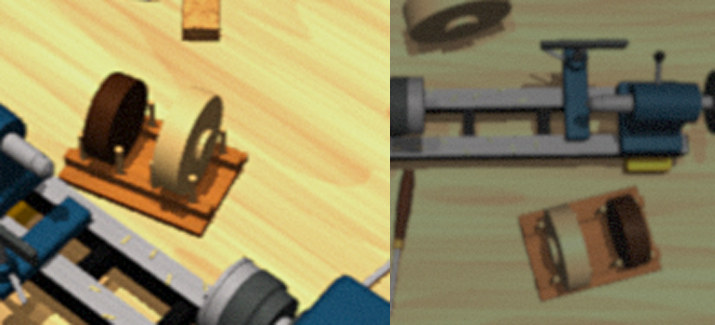

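The scene shows these look-alikes for the pale blank:
- The pale disc in the rack, at scene (306,132) and top (385,268). It has the tenon facing the headstock and is the smaller one.
- The larger pale disc behind the lathe, at scene (250,271) and top (327,133).
- The round wooden item at top (520,238).
- The yellow disc at top (519,360).

I choose the disc in the rack. The crop confirms it: the tenon is visible, and its centre measures 97 mm high. Next I refine its pose and the lathe's with an edge fit.

```bash
cat > fit.py <<'E'
from h import *
from scipy.optimize import minimize
def field(c):
    g=cv2.GaussianBlur(c['pixels'],(0,0),1.0).astype(np.float32)
    gx=cv2.Sobel(g,cv2.CV_32F,1,0)/8; gy=cv2.Sobel(g,cv2.CV_32F,0,1)/8
    return gx,gy
def line_score(f,poly,closed=True):
    "mean normal gradient along a polyline in pixels"
    P=np.vstack([poly,poly[:1]]) if closed else poly
    pts=[];nr=[]
    for a,b in zip(P[:-1],P[1:]):
        L=np.linalg.norm(b-a); n=max(int(L*2),1); s=(np.arange(n)+.5)/n
        pts.append(a+s[:,None]*(b-a)); d=(b-a)/(L+1e-9); nr.append(np.tile([-d[1],d[0]],(n,1)))
    pts=np.vstack(pts).astype(np.float32);nr=np.vstack(nr)
    G=0
    for k in range(3):
        sx=cv2.remap(np.ascontiguousarray(f[0][:,:,k]),pts[:,:1],pts[:,1:],cv2.INTER_LINEAR)[:,0]
        sy=cv2.remap(np.ascontiguousarray(f[1][:,:,k]),pts[:,:1],pts[:,1:],cv2.INTER_LINEAR)[:,0]
        G=G+np.abs(sx*nr[:,0]+sy*nr[:,1])
    return np.mean(np.minimum(G,60))
def circ(ctr,yaw,off,r,a0=0,a1=360,n=72):
    a=np.radians(np.linspace(a0,a1,n)); y=np.array([-np.sin(yaw),np.cos(yaw),0]); x=np.array([np.cos(yaw),np.sin(yaw),0])
    return np.array(ctr)+off*y+r*(np.cos(a)[:,None]*x+np.sin(a)[:,None]*[0,0,1])
def blank_score(p,C,F,z=None,amin=0):
    x,y,yaw=p[:3]; z=0.098 if z is None else z; s=0
    for n in C:
        for off in(-.02,.02): s+=line_score(F[n],proj(C[n],circ((x,y,z),yaw,off,.075,amin,180-amin)),False)
    return s
def best(fun,p0,scales,n=7):
    import itertools
    g=max(itertools.product(*[np.array(p)+np.linspace(-1,1,n)*s for p,s in zip(p0,scales)]),key=fun)
    r=minimize(lambda q:-fun(g+q*np.array(scales)),np.zeros(len(p0)),method='Nelder-Mead',options=dict(initial_simplex=np.vstack([np.zeros(len(p0)),.3*np.eye(len(p0))])))
    return g+r.x*np.array(scales),-r.fun
E
python3 - <<'E'
from fit import *
np.set_printoptions(precision=4,suppress=True)
C={n:cam(n) for n in('scene','top')};F={n:field(C[n]) for n in C}
yw=np.arctan2(.041,.1175);print('rackdir',yw)
for sub in (['scene','top'],['top'],['scene']):
    c={n:C[n] for n in sub}
    b,sc=best(lambda p:blank_score(p,c,F),(.388,-.2355,.25),(.012,.012,.3)); print(sub,'blank',b,sc)
def rect(p,x0,x1,y0,y1,z):
    x,y,w=p;R=np.array([[np.cos(w),-np.sin(w)],[np.sin(w),np.cos(w)]])
    return np.c_[(R@np.array([[x0,y0],[x1,y0],[x1,y1],[x0,y1]]).T).T+[x,y],np.full(4,z)]
h=.165/2;l=.235/2
b,sc=best(lambda p:sum(line_score(F[n],proj(C[n],rect(p,-h,h,-l,l,.015))) for n in C),(.407,-.287,.25),(.015,.015,.3));print('rack',b,sc)
def lathe(p,c=C):
    s=0
    for n in c:
        q=rect(p,-.063,.063,-.26,-.03,.1)
        for i,j in((0,3),(1,2)): s+=2*line_score(F[n],proj(C[n],q[[i,j]]),False)
        s+=line_score(F[n],proj(C[n],rect(p,-.075,.075,.105,.25,.315)[:2]),False)
        s+=line_score(F[n],proj(C[n],circ((p[0],p[1],.225),p[2],0,.05,*( (0,180) if n=='top' else (0,200)))),False)
    return s
for sub in (['scene','top'],['top'],['scene']):
    c={n:C[n] for n in sub}
    L,sc=best(lambda p:lathe(p,c),(.624,.014,0),(.015,.015,.15)); print('lathe',sub,L,sc)
# overlay
ims=[]
b,_=best(lambda p:blank_score(p,C,F),(.388,-.2355,.25),(.012,.012,.3)); L,_=best(lathe,(.624,.014,0),(.015,.015,.15))
for n,w in(('scene',(slice(90,290),slice(230,430))),('top',(slice(130,330),slice(250,450)))):
    im=C[n]['pixels'].copy(); im=cv2.resize(im,None,fx=2,fy=2,interpolation=cv2.INTER_CUBIC)
    for P in [circ((*b[:2],.098),b[2],o,.075) for o in(-.02,.02)]+[circ((*b[:2],.098),b[2],.03,.025),circ((L[0],L[1],.225),L[2],0,.05),rect(L,-.063,.063,-.26,-.03,.1),rect(L,-.075,.075,.105,.25,.315)]:
        cv2.polylines(im,[(proj(C[n],P)*2+.5).astype(np.int32)],True,(0,0,255),1)
    ims.append(im[w[0].start*2:w[0].stop*2,w[1].start*2:w[1].stop*2])
cv2.imwrite('pics/ov.png',np.hstack(ims))
E
```

```text
rackdir 0.33572677264762746
['scene', 'top'] blank [ 0.3963 -0.2366  0.2682] 140.82932472186465
['top'] blank [ 0.3921 -0.2385  0.2445] 66.29458570453419
['scene'] blank [ 0.4041 -0.2302  0.2841] 80.23387491296725
rack [ 0.4093 -0.2869  0.2557] 69.59393140868241
lathe ['scene', 'top'] [0.6224 0.0237 0.0166] 421.62103188249336
lathe ['top'] [0.619  0.0159 0.023 ] 192.77736922580377
lathe ['scene'] [0.6223 0.0241 0.0234] 256.0819112240271
```

View pics/ov.png

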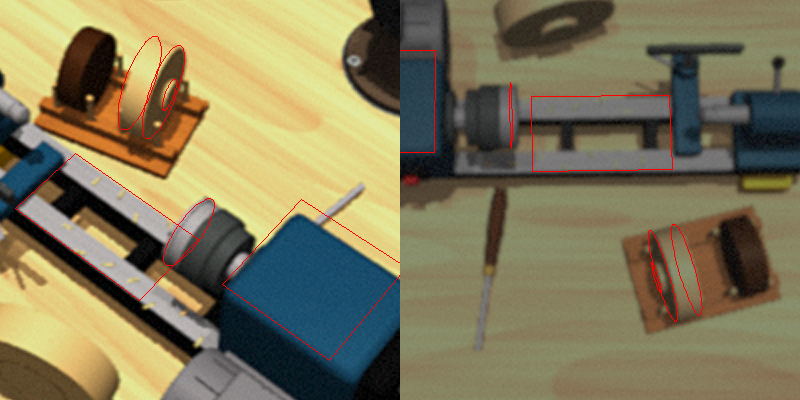

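The overlay shows the fitted blank outline on the disc in both views, and the bed edges match. The chuck front in the top view is about 2 px (5 mm) nearer than drawn, which I'll settle at contact. Now I go to the rack by an arc.

Request:
{"op": "drive_tool", "data": {"moves": [[[17,-26,15,0,0,0.022],[17,-26,15,0,0,0.022],[17,-26,15,0,0,0.022],[17,-26,15,0,0,0.022],[17,-26,15,0,0,0.022],[17,-26,15,0,0,0.022],[17,-26,15,0,0,0.022],[17,-26,15,0,0,0.022],[17,-26,15,0,0,0.022],[17,-26,15,0,0,0.022],[17,-26,15,0,0,0.022],[17,-26,15,0,0,0.022],[17,-26,15,0,0,0.022],[5,-33,0,0,0,0.022],[5,-33,0,0,0,0.022],[5,-33,0,0,0,0.022],[5,-33,0,0,0,0.022],[5,-33,0,0,0,0.022],[5,-33,0,0,0,0.022],[5,-33,0,0,0,0.022]]], "hand": 0}}

```text
time_s: 3.77
ee_pos: [0.4865, 0.0637, 0.3983]
orientation: [-0.0, 0.999, 0.046, 0.0]
ft_force: [0.3, 0.2, -0.1]
gripper_width: 0.998
finger_force: 0.0
```

Request:
{"op": "drive_tool", "data": {"moves": [[[-9,-30,-14,0,0,0.0163],[-9,-30,-14,0,0,0.0163],[-9,-30,-14,0,0,0.0163],[-9,-30,-14,0,0,0.0163],[-9,-30,-14,0,0,0.0163],[-9,-30,-14,0,0,0.0163],[-9,-30,-14,0,0,0.0163],[-9,-30,-14,0,0,0.0163],[-9,-30,-14,0,0,0.0163],[-9,-30,-14,0,0,0.0163],[0,0,0,0,0,0],[0,0,0,0,0,0]]]}}

```text
time_s: 4.77
ee_pos: [0.3955, -0.2359, 0.2572]
orientation: [-0.0, 0.992, 0.125, -0.001]
ft_force: [0.1, 0.9, 0.5]
gripper_width: 1.002
finger_force: 0.0
```

```bash
python3 - <<'E'
from h import *
c=[cam('scene'),cam('top')]; s=readout.sense(); print(s['time_s'],s['ee_pos'],s['orientation'],s['joint_pos'][5],bot.tcp_to_tips)
i=cv2.resize(c[0]['pixels'][40:200,220:380],(400,400),interpolation=3);j=cv2.resize(c[1]['pixels'][190:350,310:470],(400,400),interpolation=3)
cv2.imwrite('pics/g1.png',np.hstack([i,j]))
E
```

```text
4.8667 [ 0.396938   -0.23469943  0.25833474] [1.49184408e-04 9.91978947e-01 1.26402740e-01 3.06189687e-04] 1.9291005505311953 0.011
```

View pics/g1.png

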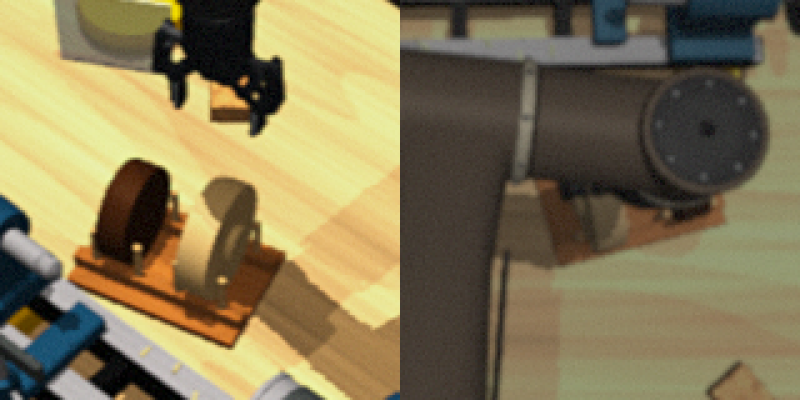

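The gripper sits open above the pale disc (crop disc at about (215,230), fingers at (177,95) and (258,125)), with its yaw aligned. Descending.

Request:
{"op": "drive_tool", "data": {"moves": [[[-1,0,-15,0,0,0],[-1,0,-15,0,0,0],[0,0,-15,0,0,0],[0,0,-15,0,0,0],[0,0,-12,0,0,0],[0,0,-12,0,0,0],[0,0,-10,0,0,0],[0,0,0,0,0,0],[0,0,0,0,0,0]]]}}

```text
time_s: 5.62
ee_pos: [0.3951, -0.2342, 0.1642]
orientation: [0.0, 0.992, 0.127, -0.0]
ft_force: [0.2, 0.0, 0.7]
gripper_width: 1.001
finger_force: 0.0
```

```bash
python3 - <<'E'
from h import *
c=[cam('scene')]; s=readout.sense(); print(s['time_s'],s['ee_pos'],s['orientation'],s['ft_force'])
i=cv2.resize(c[0]['pixels'][80:180,240:370],(780,600),interpolation=3)
cv2.imwrite('pics/g2.png',i)
E
```

```text
5.6667 [ 0.39543497 -0.23440033  0.16463989] [2.64244593e-04 9.91857910e-01 1.27348641e-01 3.74693451e-04] [0.3256232  0.70730203 0.19498152]
```

View pics/g2.png

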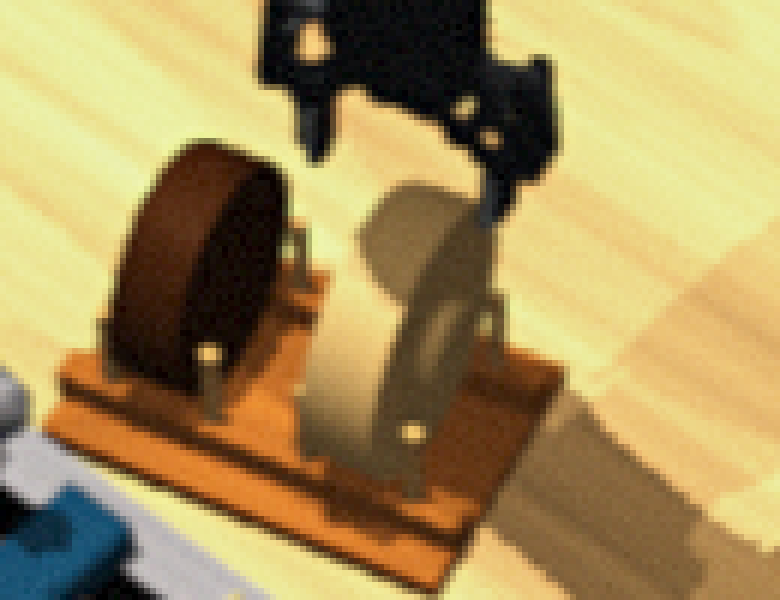

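```bash
python3 - <<'E'
from fit import *
np.set_printoptions(precision=1,suppress=True)
c=cam('scene')
w=.2555;y=np.array([-np.sin(w),np.cos(w),0]);T=np.array([.3954,-.2344,.167])
cr=lambda X:(proj(c,X)-[240,80])*6
print('tips in/out',cr([T-y*.0425,T+y*.0425,T-y*.057,T+y*.057,T]))
print('rim top',cr([np.array([.395,-.235,.173])+o*y for o in(-.02,0,.02)]))
g=cv2.polylines
im=cv2.resize(c['pixels'][80:180,240:370],(780,600),interpolation=3)
for o in(-.02,.02): g(im,[cr(circ((.395,-.235,.098),w,o,.075)).astype(np.int32)],True,(0,0,255),1)
for o in(-.0425,.0425): cv2.circle(im,tuple(cr([T+y*o])[0].astype(int)),4,(0,255,0),-1)
cv2.imwrite('pics/g3.png',im)
E
```

```text
tips in/out [[321.6 203. ]
 [476.8 261.8]
 [295.5 193.1]
 [503.6 272. ]
 [398.7 232.2]]
rim top [[361.8 209. ]
 [398.3 222.8]
 [435.1 236.7]]
```

View pics/g3.png

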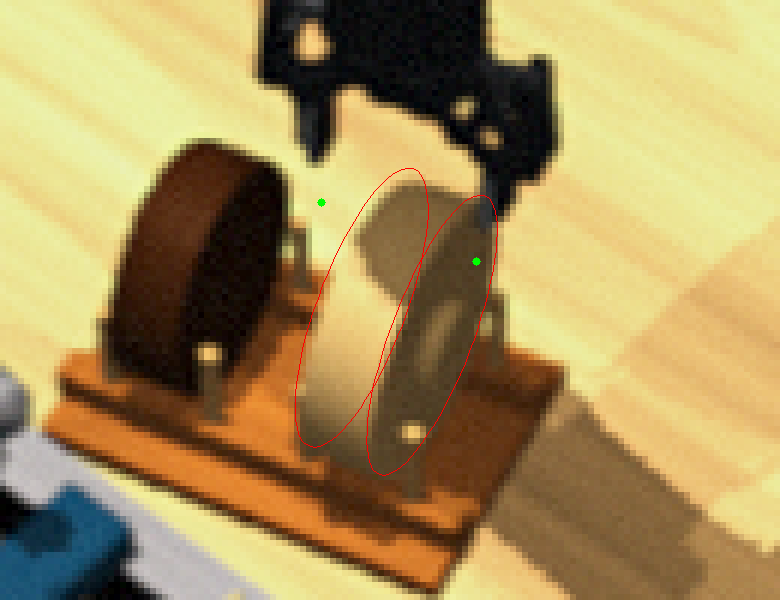

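```bash
python3 - <<'E'
from h import *
np.set_printoptions(precision=1,suppress=True,linewidth=200)
c=cam('scene'); a=cv2.imread('pics/scene0.png').astype(int)
w=.2555;y=np.array([-np.sin(w),np.cos(w),0]);T=np.array([.3954,-.2344,.167])
print('pred tips L,R img', proj(c,[T-y*.05,T+y*.05]))
print('luma now/then, cols 288..300, rows 100..118')
for r in range(98,120): print(r, c['pixels'][r,287:301].sum(1)//3, a[r,287:301].sum(1)//3)
t=cam('top')
print('top axis proj',[ (z,proj(t,[.3954,-.2344,z])[0]) for z in(.2,.3,.4,.5)])
print('scene', [ (z,proj(c,[.3954,-.2344,z])[0]) for z in(.17,.2,.25,.3)])
E
```

```text
pred tips L,R img [[291.4 113. ]
 [321.8 124.5]]
luma now/then, cols 288..300, rows 100..118
98 [207 175  88  35  43  44  25  15  70 142 179 188 188 192] [193 190 193 191 187 185 179 172 170 168 175 175 176 179]
99 [206 175  91  37  53  27   2  11  64 138 182 185 186 186] [192 193 191 191 187 188 185 180 173 170 168 173 178 176]
100 [200 172  87  40  45  21   6  14  65 140 180 185 182 185] [190 189 191 194 194 192 190 186 181 175 168 170 173 174]
101 [202 171  81  34  47  25   3  14  67 143 185 183 184 185] [186 191 192 190 193 192 191 190 187 177 174 173 175 171]
102 [202 177  85  40  44  24   1  14  75 150 189 190 187 184] [188 190 191 188 191 191 194 190 190 184 181 174 173 173]
103 [203 185 120  59  43  19   6  29 105 171 194 191 190 185] [193 190 188 189 189 188 191 189 190 187 183 181 176 175]
104 [207 205 178 115  60  22  15  62 143 197 205 195 193 190] [196 190 195 191 190 188 191 190 191 190 189 185 183 178]
105 [212 210 206 173  86  20  36 104 176 200 202 201 196 189] [199 196 198 191 193 191 188 187 191 192 187 187 184 180]
106 [214 211 211 183 107  46  81 160 200 204 199 
[... 1194 characters left out ...]
4 204 206 206 190] [ 51 124 179 190 194 198 195 193 194 195 191 190 195 199]
117 [ 38 101 150 163 187 209 211 205 204 202 203 203 188 148] [ 36 105 156 168 174 202 201 196 194 191 194 193 191 195]
118 [ 40  73  80  94 156 213 214 211 208 203 206 198 163 118] [ 39  73  86  95 148 201 205 202 198 194 193 191 192 196]
119 [ 64  89  66  68 153 215 215 214 210 208 204 182 135 100] [ 58  80  55  65 140 206 207 204 201 193 194 192 199 199]
top axis proj [(0.2, array([390.9, 263.7])), (0.3, array([396.2, 260.9])), (0.4, array([402.4, 257.5])), (0.5, array([409.7, 253.6]))]
scene [(0.17, array([306.5, 118. ])), (0.2, array([306.5, 111. ])), (0.25, array([306.5,  98.7])), (0.3, array([306.5,  85.7]))]
```

```bash
python3 - <<'E'
from h import *
np.set_printoptions(precision=1,suppress=True,linewidth=200)
c=cam('scene');t=cam('top')
print('base scene',proj(c,[[0,0,0],[0,0,.1]]),'top',proj(t,[[0,0,0],[0,0,.1]]))
print('start TCP scene',proj(c,[.231,.634,.203]),'top',proj(t,[.231,.634,.203]))
P={}
for n,k in(('scene',c),('top',t)):
    im=k['pixels']; 
    x=proj(k,[.231,.634,.203])[0] if n=='top' else None
a=cv2.imread('pics/scene0.png'); b=cv2.imread('pics/top0.png')
i=cv2.resize(a[150:290,540:640],None,fx=3.5,fy=3.5,interpolation=3)
p=(proj(c,[.231,.634,.203])[0]-[540,150])*3.5; cv2.circle(i,tuple(p.astype(int)),3,(0,0,255),-1)
j=cv2.resize(b[280:380,50:150],None,fx=3.5,fy=3.5,interpolation=3)
p=(proj(t,[.231,.634,.203])[0]-[50,280])*3.5; cv2.circle(j,tuple(p.astype(int)),3,(0,0,255),-1)
j=cv2.copyMakeBorder(j,0,i.shape[0]-j.shape[0],0,0,cv2.BORDER_CONSTANT)
cv2.imwrite('pics/st.png',np.hstack([i,j]))
E
```

```text
base scene [[435.9 120.4]
 [442.4  99.5]] top [[312.5 390.8]
 [311.9 397.1]]
start TCP scene [[618.4 247.9]] top [[ 94.1 318.8]]
```

View pics/st.png

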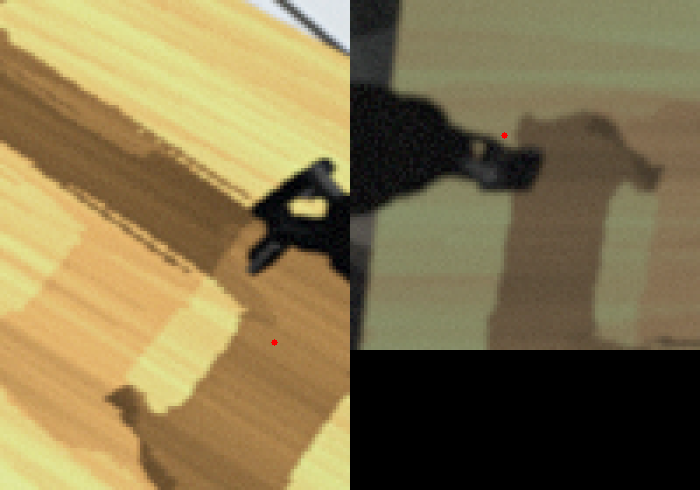

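```bash
python3 - <<'E'
from h import *
np.set_printoptions(precision=4,suppress=True,linewidth=200)
c=cam('scene');t=cam('top')
A=[.214,.587,.205]
print(proj(c,A),proj(t,A))
print(tri([(c,(612.9,226.6)),(t,(102.9,327.1))]))
for z in (.2,.23,.25): print(z,proj(c,[.214,.587,z]),proj(t,[.214,.587,z]))
E
```

```text
[[603.5139 231.8612]] [[109.3716 324.9221]]
[0.2089 0.5937 0.2322]
0.2 [[602.5494 232.8504]] [[110.1493 324.8347]]
0.23 [[608.4319 226.8169]] [[105.3955 325.3693]]
0.25 [[612.4851 222.6597]] [[102.1058 325.7393]]
```

Visible open tips stand about 27 mm higher than the stated geometry predicts, in both cameras. I'll settle this by closing gently.

Request:
{"op": "drive_tool", "data": {"moves": [[[0,0,0,0,0,0],[0,0,0,0,0,0],[0,0,0,0,0,0],[0,0,0,0,0,0],[0,0,0,0,0,0],[0,0,0,0,0,0]]], "hand": 1, "grip_force": 25}}

```text
time_s: 6.52
ee_pos: [0.3947, -0.2347, 0.1639]
orientation: [-0.0, 0.992, 0.127, -0.0]
ft_force: [-0.0, -0.4, 0.2]
gripper_width: 0.145
finger_force: 0.0
```

```bash
python3 - <<'E'
from h import *
np.set_printoptions(precision=1,suppress=True,linewidth=200)
c=cam('scene');s=readout.sense();print(s['gripper_width'],s['ee_pos'],s['finger_force'])
for r in range(98,126): print(r, c['pixels'][r,294:322].sum(1)//3)
for z in(.154,.165,.175,.185,.2): print(z,proj(c,[*s['ee_pos'][:2],z]))
E
```

```text
0.057568680186174226 [ 0.4 -0.2  0.2] 0.0
98 [ 14   7  12  21  11  12  13  11  15   4  10  12  27  37  19   8  13  10  12   8  22  69 139 194 206 183 113  42]
99 [ 36   5  15   6   9  15  15  17  11  18   7  26  63  75  35   6   6   9  12  13  23  82 156 194 198 172  97  45]
100 [ 69  10   9   9   8   1  13   6  15  17  17  40  96 112  56   9  13  14  14   8  28  86 157 188 175 121  64  28]
101 [123  65  49  55  48  22   4  12   7  14   7  43  83  94  42   7   4  12  15   3  20  81 148 161 124  58  18  18]
102 [185 151 138 138 122  65  13   9  14  14  14  21  40  52  37  12  15  11  13  13  21  46  74  83  50  16   8   6]
103 [203 199 197 194 177 114  38  13   8  13  11   8  33  68  81  39  16  10  17  16  17  12  23  21   1   7   3   9]
104 [200 205 204 208 196 161  74  12   8  16  10  15  41  90 105  49   5   8  12  17   7  14  18  11   7  15   9   9]
105 [199 200 202 204 200 177 106  28  24  31  17  10  44  94 120  50   8   4  15  14  19  13  15  10  14   7   8  27]
106 [197 197 202 200 203 185 126  51  51  53  24  11  48 110 129  59   9  10  13  12  16  13  20   0   5  16  46  95
[... 1651 characters left out ...]
2]
121 [214 216 215 211 202 179 117 101 100 101 105  99 103 104 105  99 101  96  84  64  63  56  60  57  61  61  55  69]
122 [214 215 211 206 196 177 130 101  99 101 104 105  97 101 101 101  99  93  71  57  63  62  56  58  61  55  55  67]
123 [202 208 205 201 195 193 167 114  99 104 100 105 103 102 101 103  96  78  63  58  63  58  59  64  60  62  54  70]
124 [189 195 200 201 198 194 181 131  98 103 102 105 103 106 103 101  88  62  58  58  64  58  59  61  60  59  54  76]
125 [148 178 200 201 196 195 190 166 116  99 103 103 102 105 104  92  74  61  61  57  57  62  59  56  58  59  60  84]
0.154 [[306.5 121.5]]
0.165 [[306.5 119. ]]
0.175 [[306.5 116.7]]
0.185 [[306.6 114.3]]
0.2 [[306.6 110.8]]
```

The fingers closed on nothing, so the real tips are above the rim, as both cameras say. I'll calibrate the tip height by touching the rim gently with shut fingers.

Request:
{"op": "drive_tool", "data": {"moves": [[[0,0,-1,0,0,0],[0,0,-1,0,0,0],[0,0,-1,0,0,0],[0,0,-1,0,0,0],[0,0,0,0,0,0]]]}}

```text
time_s: 6.98
ee_pos: [0.3945, -0.2346, 0.1596]
orientation: [-0.0, 0.992, 0.127, -0.0]
ft_force: [-1.5, 0.1, -0.5]
gripper_width: 0.0
finger_force: 0.0
```

Request:
{"op": "drive_tool", "data": {"moves": [[[0,0,-1,0,0,0],[0,0,-1,0,0,0],[0,0,-1,0,0,0],[0,0,0,0,0,0]]]}}

```text
time_s: 7.32
ee_pos: [0.3945, -0.2346, 0.1566]
orientation: [-0.0, 0.992, 0.127, -0.0]
ft_force: [0.0, -0.7, -0.3]
gripper_width: -0.004
finger_force: 0.0
```

Request:
{"op": "drive_tool", "data": {"moves": [[[0,0,-1,0,0,0],[0,0,-1,0,0,0],[0,0,-1,0,0,0],[0,0,0,0,0,0]]]}}

```text
time_s: 7.65
ee_pos: [0.3946, -0.2346, 0.1537]
orientation: [-0.0, 0.992, 0.127, -0.0]
ft_force: [-0.2, 0.1, 0.6]
gripper_width: -0.002
finger_force: 0.0
```

Request:
{"op": "drive_tool", "data": {"moves": [[[0,0,-1,0,0,0],[0,0,-1,0,0,0],[0,0,-1,0,0,0],[0,0,0,0,0,0]]]}}

```text
time_s: 7.98
ee_pos: [0.3946, -0.2346, 0.1507]
orientation: [-0.0, 0.992, 0.127, -0.0]
ft_force: [-0.0, -0.1, 0.6]
gripper_width: -0.002
finger_force: 0.0
```

```bash
python3 - <<'E'
from fit import *
np.set_printoptions(precision=4,suppress=True,linewidth=200)
c=cam('scene');s=readout.sense();print(s['gripper_width'],s['ee_pos'],s['ft_force'])
i=cv2.resize(c['pixels'][80:180,240:370],(780,600),interpolation=3)
cv2.imwrite('pics/g5.png',i)
E
```

```text
0.0009675170935135895 [ 0.3946 -0.2347  0.1508] [-0.6348 -0.4208 -0.1272]
```

View pics/g5.png

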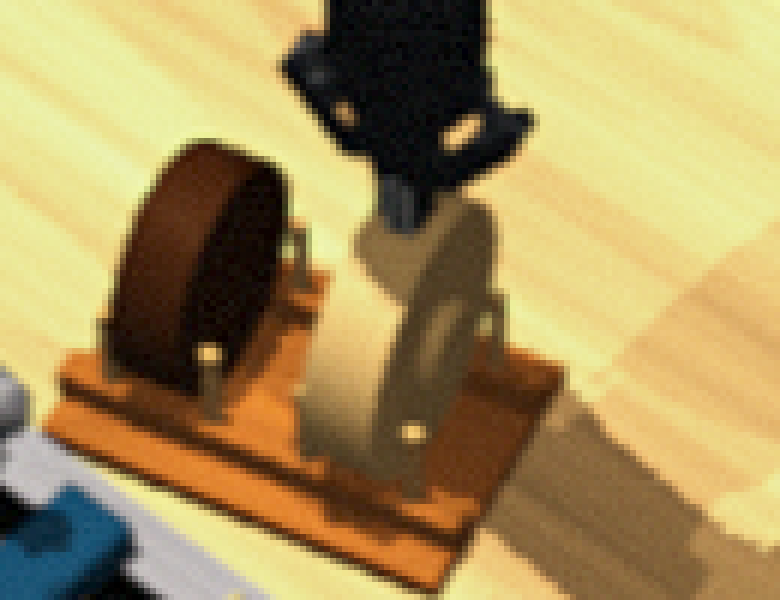

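The shut tips at crop (405,230) hang just over the middle of the rim. I'll continue down to touch.

Request:
{"op": "drive_tool", "data": {"moves": [[[0,0,-1,0,0,0],[0,0,-1,0,0,0],[0,0,-1,0,0,0],[0,0,0,0,0,0]]]}}

```text
time_s: 8.37
ee_pos: [0.3945, -0.2346, 0.1476]
orientation: [-0.0, 0.992, 0.127, -0.0]
ft_force: [-0.7, -0.2, 0.4]
gripper_width: -0.0
finger_force: 0.0
```

Request:
{"op": "drive_tool", "data": {"moves": [[[0,0,-1,0,0,0],[0,0,-1,0,0,0],[0,0,0,0,0,0]]]}}

```text
time_s: 8.62
ee_pos: [0.3946, -0.2346, 0.1457]
orientation: [-0.0, 0.992, 0.127, -0.0]
ft_force: [0.4, -0.2, -0.3]
gripper_width: 0.003
finger_force: 0.0
```

Request:
{"op": "drive_tool", "data": {"moves": [[[0,0,-1,0,0,0],[0,0,-1,0,0,0],[0,0,0,0,0,0]]]}}

```text
time_s: 8.87
ee_pos: [0.3952, -0.2351, 0.1447]
orientation: [0.001, 0.992, 0.127, 0.0]
ft_force: [-1.7, 0.3, 5.5]
gripper_width: -0.0
finger_force: 3.1
```

Request:
{"op": "drive_tool", "data": {"moves": [[[0,0,-1,0,0,0],[0,0,-1,0,0,0],[0,0,0,0,0,0]]]}}

```text
time_s: 9.12
ee_pos: [0.3958, -0.236, 0.1444]
orientation: [0.002, 0.992, 0.127, 0.001]
ft_force: [-5.0, 0.5, 19.3]
gripper_width: -0.004
finger_force: 9.6
```

Touch found: the shut tips meet the rim (173 mm) at TCP z of about 0.145, so the real tips are about 28 mm above the reported TCP. I'll lift, open, and go down to TCP z of about 0.121.

Request:
{"op": "drive_tool", "data": {"moves": [[[0,0,6,0,0,0],[0,0,6,0,0,0]]]}}

```text
time_s: 9.28
ee_pos: [0.3945, -0.2346, 0.1542]
orientation: [-0.0, 0.992, 0.127, -0.0]
ft_force: [-0.5, 0.1, 0.2]
gripper_width: 0.004
finger_force: 0.0
```

Request:
{"op": "drive_tool", "data": {"moves": [[[0,0,0,0,0,0],[0,0,0,0,0,0],[0,0,0,0,0,0],[0,0,0,0,0,0],[0,0,0,0,0,0],[0,0,0,0,0,0],[0,0,0,0,0,0],[0,0,0,0,0,0],[0,0,0,0,0,0],[0,0,0,0,0,0]]], "hand": 0}}

```text
time_s: 10.12
ee_pos: [0.3947, -0.2347, 0.1539]
orientation: [-0.0, 0.992, 0.127, 0.0]
ft_force: [-0.2, 0.5, 0.0]
gripper_width: 0.996
finger_force: 0.0
```

Request:
{"op": "drive_tool", "data": {"moves": [[[0,0,-7,0,0,0],[0,0,-7,0,0,0],[0,0,-6,0,0,0],[0,0,-5,0,0,0],[0,0,-5,0,0,0],[0,0,-3,0,0,0],[0,0,0,0,0,0]]]}}

```text
time_s: 10.7
ee_pos: [0.3942, -0.2346, 0.12]
orientation: [-0.0, 0.992, 0.127, -0.001]
ft_force: [-0.6, -0.5, 0.1]
gripper_width: 0.999
finger_force: 0.0
```

Request:
{"op": "drive_tool", "data": {"moves": [[[0,0,0,0,0,0],[0,0,0,0,0,0],[0,0,0,0,0,0],[0,0,0,0,0,0],[0,0,0,0,0,0],[0,0,0,0,0,0],[0,0,0,0,0,0],[0,0,0,0,0,0]]], "hand": 1, "grip_force": 30}}

```text
time_s: 11.37
ee_pos: [0.395, -0.2348, 0.1213]
orientation: [0.0, 0.992, 0.127, 0.0]
ft_force: [0.3, -0.1, 4.4]
gripper_width: 0.464
finger_force: 33.1
```

Request:
{"op": "drive_tool", "data": {"moves": [[[0,0,0,0,0,0],[0,0,0,0,0,0],[0,0,2,0,0,0],[0,0,4,0,0,0],[0,0,6,0,0,0],[0,0,8,0,0,0],[0,0,10,0,0,0],[0,0,10,0,0,0],[0,0,10,0,0,0],[0,0,10,0,0,0],[0,0,10,0,0,0],[0,0,10,0,0,0],[0,0,10,0,0,0],[0,0,10,0,0,0],[0,0,10,0,0,0],[0,0,10,0,0,0],[0,0,5,0,0,0],[0,0,0,0,0,0],[0,0,0,0,0,0],[0,0,0,0,0,0]]], "grip_force": 100}}

```text
time_s: 13.03
ee_pos: [0.3943, -0.2345, 0.2453]
orientation: [-0.0, 0.992, 0.127, -0.0]
ft_force: [-0.5, -0.2, -5.6]
gripper_width: 0.448
finger_force: 100.9
```

```bash
cat > m.py <<'E'
from fit import *
np.set_printoptions(precision=4,suppress=True,linewidth=200)
C={n:cam(n) for n in('scene','top')}
s=readout.sense();print(s['time_s'],s['ee_pos'],s['orientation'],s['ft_force'],s['ft_torque'],s['gripper_width'],s['joint_pos'][5])
for t in('blank_center','blank_shoulder','jaw_mouth'):
    r={n:[(q['point'],round(q['conf'],2)) for q in pinpoint(n,t)][:3] for n in C}
    print(t,r)
    if all(r.values()):
        for a,_ in r['scene']:
            for b,_ in r['top']:
                X=tri([(C['scene'],a),(C['top'],b)])
                e=max(np.linalg.norm(proj(C['scene'],X)[0]-a),np.linalg.norm(proj(C['top'],X)[0]-b))
                if e<6: print('  ',X,round(float(e),1))
E
python3 m.py
```

```text
13.1333 [ 0.3943 -0.2346  0.2452] [-0.0002  0.9919  0.1267 -0.0006] [ 0.6502 -0.7456 -4.8435] [-0.0084 -0.0045  0.0444] 0.44671502147109743 1.9305063586368316
blank_center {'scene': [([248.0, 270.2], 0.96), ([307.7, 106.7], 0.95), ([323.4, 204.1], 0.45)], 'top': [([330.3, 132.1], 0.67)]}
   [ 0.8426 -0.0494  0.1062] 2.1
blank_shoulder {'scene': [([312.5, 108.5], 0.61)], 'top': [([329.9, 140.2], 0.88), ([384.5, 265.1], 0.71)]}
   [ 0.3905 -0.2138  0.2205] 0.6
jaw_mouth {'scene': [([324.2, 205.8], 0.73)], 'top': [([305.5, 188.6], 0.68)]}
   [0.6203 0.0223 0.2217] 0.4
```

Request:
{"op": "drive_tool", "data": {"moves": [[[4,8,4,0,0,0],[8,16,5,0,0,-0.01],[12,20,5,0,0,-0.015],[18,20,5,0,0,-0.02],[20,18,4,0,0,-0.02],[20,15,2,0,0,-0.02],[20,12,0,0,0,-0.02],[20,9,0,0,0,-0.02],[20,8,0,0,0,-0.02],[20,7,0,0,0,-0.02],[20,6,0,0,0,-0.02],[18,5,0,0,0,-0.02],[14,4,0,0,0,-0.02],[10,3,0,0,0,-0.01],[5,1,0,0,0,0],[0,0,0,0,0,0],[0,0,0,0,0,0]]]}}

```text
time_s: 14.85
ee_pos: [0.6232, -0.0827, 0.2707]
orientation: [0.0, 1.0, 0.01, -0.0]
ft_force: [0.2, -0.7, -3.7]
gripper_width: 0.449
finger_force: 101.4
```

```bash
cat >> m.py <<'E'
F={n:field(C[n]) for n in C}
from scipy.spatial.transform import Rotation as Ro
q=s['orientation'];R=Ro.from_quat([*q[1:],q[0]]).as_matrix();yv=R[:,1]*np.sign(R[1,1]);w=np.arctan2(-yv[0],yv[1]);print('tool yaw',w,'axis tilt',yv[2],'toolz',R[:,2])
e=s['ee_pos']
# visible lower part of blank: arcs (amin..) below grip; x offset, z offset, yaw
def bs(p,c):
    S=0
    for n in c:
        for off in(-.02,.02):
            for a0,a1 in ((-75,55),(125,255)) if n=='scene' else ((-10,55),(125,190)):
                S+=line_score(F[n],proj(C[n],circ((p[0],p[1],e[2]-.023),p[2],off,.075,a0,a1)),False)
    return S
for sub in(['scene','top'],['scene'],['top']):
    print(sub,best(lambda p:bs(p,sub),(e[0],e[1],w),(.012,.012,.06)))
E
python3 m.py
```

```text
14.95 [ 0.623  -0.0829  0.2712] [-0.      1.      0.0096  0.0001] [ 0.3608 -0.2182 -4.7772] [-0.0035  0.0538  0.0226] 0.4473458880145566 1.4122440131334801
blank_center {'scene': [([251.7, 272.5], 0.93), ([453.7, 244.4], 0.65), ([291.1, 179.7], 0.56)], 'top': [([337.4, 186.0], 0.84), ([401.1, 263.3], 0.46)]}
   [ 0.5054 -0.4922 -1.0808] 1.8
   [ 0.6256 -0.0778  0.2453] 2.2
   [ 0.4181 -0.3123 -0.1824] 5.7
blank_shoulder {'scene': [([300.2, 182.0], 0.88)], 'top': [([334.4, 185.1], 0.75)]}
   [ 0.6222 -0.0613  0.2507] 1.3
jaw_mouth {'scene': [([323.8, 207.3], 0.73), ([322.9, 249.2], 0.65)], 'top': [([309.4, 188.2], 0.75)]}
   [0.6215 0.0155 0.2112] 1.8
   [0.6541 0.0305 0.0563] 6.0
tool yaw 0.019254492202771135 axis tilt 3.626870142827631e-05 toolz [ 0.0001  0.     -1.    ]
['scene', 'top'] (array([ 0.6237, -0.0819,  0.0311]), np.float64(209.1416897461882))
['scene'] (array([ 0.626 , -0.079 ,  0.0176]), np.float64(150.51758682335492))
['top'] (array([ 0.6166, -0.067 ,  0.0757]), np.float64(102.66869133996082))
```

Blank and jaw positions agree to about 2 mm: blank at (0.6235, -0.082, 0.247), jaw axis at x of about 0.622 and y of about 0.018. I lower to spindle height and approach.

Request:
{"op": "drive_tool", "data": {"moves": [[[0,4,-5,0,0,0],[0,6,-8,0,0,0],[0,6,-6,0,0,0],[0,6,-4,0,0,0],[-0.5,6,0,0,0,0],[0,6,0,0,0,0],[-0.5,6,0,0,0,0],[0,5,0,0,0,0],[0,3,0,0,0,0],[0,2,0,0,0,0],[0,0,0,0,0,0],[0,0,0,0,0,0]]]}}

```text
time_s: 16.25
ee_pos: [0.6227, -0.0327, 0.2481]
orientation: [0.0, 1.0, 0.01, 0.0]
ft_force: [-0.6, -0.7, -5.4]
gripper_width: 0.446
finger_force: 101.4
```

```bash
python3 m.py; python3 - <<'E'
from h import *
c=cam('scene');t=cam('top')
i=cv2.resize(c['pixels'][150:250,270:370],(400,400),interpolation=3);j=cv2.resize(t['pixels'][140:240,270:370],(400,400),interpolation=3)
cv2.imwrite('pics/ins.png',np.hstack([i,j]))
E
```

```text
16.35 [ 0.6227 -0.0329  0.248 ] [0.     1.     0.0095 0.    ] [-0.0802 -0.5516 -5.4149] [-0.0148  0.0178 -0.0022] 0.44376286207623533 1.3298605134108592
blank_center {'scene': [([309.3, 195.1], 0.73), ([249.5, 273.1], 0.6)], 'top': [([323.6, 189.8], 0.57)]}
   [ 0.6177 -0.0314  0.2147] 0.3
blank_shoulder {'scene': [([316.6, 201.1], 0.6)], 'top': [([320.3, 186.8], 0.8)]}
   [ 0.6228 -0.0136  0.2143] 3.7
jaw_mouth {'scene': [([324.8, 204.8], 0.77)], 'top': [([308.1, 189.5], 0.64)]}
   [0.6167 0.0173 0.2183] 0.9
tool yaw 0.01899239938317495 axis tilt -4.6001623122567083e-05 toolz [ 0. -0. -1.]
['scene', 'top'] (array([ 0.627 , -0.0301,  0.0903]), np.float64(176.77290378862435))
['scene'] (array([ 0.6272, -0.0262,  0.0189]), np.float64(139.4984412579623))
['top'] (array([ 0.623 , -0.0355,  0.0151]), np.float64(50.44395179605909))
```

View pics/ins.png

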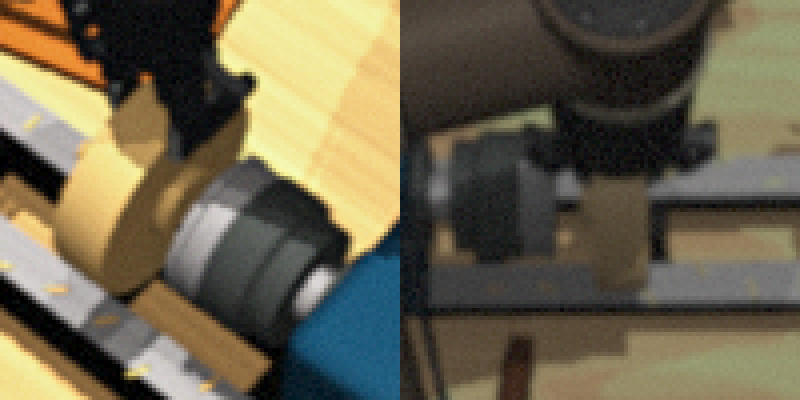

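The last picture shows the tenon (crop (165,205)) in front of the chuck jaws (crop (200,235)), coaxial as far as I can see, with about 20 mm still to go. I advance with force feedback.

Request:
{"op": "drive_tool", "data": {"moves": [[[0,3,0,0,0,0],[0,3,0,0,0,0],[0,3,0,0,0,0],[0,2,0,0,0,0],[-0.3,1,0,0,0,0],[0,1,0,0,0,0],[0,0,0,0,0,0]]]}}

```text
time_s: 17.33
ee_pos: [0.6224, -0.0194, 0.2479]
orientation: [-0.0, 1.0, 0.01, 0.0]
ft_force: [-0.0, -0.1, -5.2]
gripper_width: 0.446
finger_force: 101.4
```

Request:
{"op": "drive_tool", "data": {"moves": [[[0,1,0,0,0,0],[0,1,0,0,0,0],[0,1,0,0,0,0],[0,0,0,0,0,0]]]}}

```text
time_s: 17.67
ee_pos: [0.6224, -0.0166, 0.2479]
orientation: [-0.0, 1.0, 0.01, 0.0]
ft_force: [-0.2, 0.6, -5.2]
gripper_width: 0.451
finger_force: 101.4
```

Request:
{"op": "drive_tool", "data": {"moves": [[[0,1,0,0,0,0],[0,1,0,0,0,0],[0,1,0,0,0,0],[0,0,0,0,0,0]]]}}

```text
time_s: 18.0
ee_pos: [0.6224, -0.0135, 0.2479]
orientation: [-0.0, 1.0, 0.01, 0.0]
ft_force: [0.9, -0.3, -4.5]
gripper_width: 0.443
finger_force: 101.4
```

Request:
{"op": "drive_tool", "data": {"moves": [[[-0.3,1,0,0,0,0],[0,1,0,0,0,0],[0,0,0,0,0,0]]]}}

```text
time_s: 18.25
ee_pos: [0.6221, -0.0115, 0.2479]
orientation: [-0.0, 1.0, 0.01, 0.0]
ft_force: [0.7, -0.2, -4.7]
gripper_width: 0.448
finger_force: 101.4
```

Request:
{"op": "drive_tool", "data": {"moves": [[[0,1,0,0,0,0],[0,1,0,0,0,0],[0,0,0,0,0,0]]]}}

```text
time_s: 18.5
ee_pos: [0.6221, -0.0095, 0.2479]
orientation: [-0.0, 1.0, 0.01, 0.0]
ft_force: [-0.4, -0.1, -4.8]
gripper_width: 0.445
finger_force: 101.4
```

Request:
{"op": "drive_tool", "data": {"moves": [[[0,1,0,0,0,0],[0,1,0,0,0,0],[0,0,0,0,0,0]]]}}

```text
time_s: 18.75
ee_pos: [0.6221, -0.0075, 0.2479]
orientation: [-0.0, 1.0, 0.01, 0.0]
ft_force: [-0.2, -0.2, -4.9]
gripper_width: 0.444
finger_force: 101.4
```

Request:
{"op": "drive_tool", "data": {"moves": [[[0,1,0,0,0,0],[0,1,0,0,0,0],[0,0,0,0,0,0]]]}}

```text
time_s: 19.0
ee_pos: [0.6221, -0.0055, 0.2479]
orientation: [-0.0, 1.0, 0.01, 0.0]
ft_force: [0.1, -0.3, -5.3]
gripper_width: 0.446
finger_force: 101.4
```

Request:
{"op": "drive_tool", "data": {"moves": [[[0,1,0,0,0,0],[0,1,0,0,0,0],[0,0,0,0,0,0]]]}}

```text
time_s: 19.25
ee_pos: [0.6221, -0.0039, 0.2479]
orientation: [0.0, 1.0, 0.01, -0.0]
ft_force: [0.1, -1.4, -4.0]
gripper_width: 0.444
finger_force: 101.3
```

Request:
{"op": "drive_tool", "data": {"moves": [[[0,1,0,0,0,0],[0,0,0,0,0,0]]]}}

```text
time_s: 19.42
ee_pos: [0.6221, -0.0038, 0.248]
orientation: [0.001, 1.0, 0.009, -0.0]
ft_force: [1.2, -4.7, -5.3]
gripper_width: 0.449
finger_force: 101.4
```

Contact came with the shoulder at y of about 0.016, as expected for the jaw plane. I back off 3 mm and probe sideways to confirm the tenon is inside the bore.

Request:
{"op": "drive_tool", "data": {"moves": [[[0,-2,0,0,0,0],[0,-1,0,0,0,0],[1,0,0,0,0,0],[1,0,0,0,0,0],[1,0,0,0,0,0],[0,0,0,0,0,0]]]}}

```text
time_s: 19.92
ee_pos: [0.6254, -0.0055, 0.2479]
orientation: [-0.0, 1.0, 0.01, 0.0]
ft_force: [-0.5, -0.4, -5.5]
gripper_width: 0.442
finger_force: 101.5
```

Request:
{"op": "drive_tool", "data": {"moves": [[[1,0,0,0,0,0],[0,0,0,0,0,0]]]}}

```text
time_s: 20.08
ee_pos: [0.6259, -0.0056, 0.2479]
orientation: [-0.0, 1.0, 0.01, -0.0]
ft_force: [-1.7, 0.8, -3.7]
gripper_width: 0.445
finger_force: 101.9
```

Request:
{"op": "drive_tool", "data": {"moves": [[[1,0,0,0,0,0],[0,0,0,0,0,0]]]}}

```text
time_s: 20.25
ee_pos: [0.6264, -0.0056, 0.2479]
orientation: [0.0, 1.0, 0.01, -0.001]
ft_force: [-4.5, 0.7, -1.6]
gripper_width: 0.446
finger_force: 102.2
```

The sidewall is felt at x of about 0.6257, so the tenon is in the bore. The upward component suggests it sits about 2 mm low, so I recentre and press.

Request:
{"op": "drive_tool", "data": {"moves": [[[-2,0,0,0,0,0],[-2,0,1,0,0,0],[-0.5,0,1,0,0,0],[0,1,0,0,0,0],[0,0,0,0,0,0]]]}}

```text
time_s: 20.67
ee_pos: [0.6229, -0.0045, 0.2501]
orientation: [-0.0, 1.0, 0.01, 0.0]
ft_force: [-0.0, 0.8, -5.2]
gripper_width: 0.451
finger_force: 101.5
```

Request:
{"op": "drive_tool", "data": {"moves": [[[0,1,0,0,0,0],[0,1,0,0,0,0],[0,0,0,0,0,0],[0,0,0,0,0,0]]]}}

```text
time_s: 21.0
ee_pos: [0.6227, -0.0038, 0.25]
orientation: [0.001, 1.0, 0.009, -0.0]
ft_force: [0.7, -5.2, -4.4]
gripper_width: 0.444
finger_force: 101.5
```

```bash
python3 - <<'E'
from h import *
from workcell import readout
s=readout.sense(); print({k:np.round(s[k],4) for k in('time_s','ee_pos','orientation','ft_force','ft_torque','gripper_width')})
E
```

```text
{'time_s': np.float64(21.0), 'ee_pos': array([ 0.6227, -0.0038,  0.25  ]), 'orientation': array([ 9.0e-04,  1.0e+00,  9.4e-03, -1.0e-04]), 'ft_force': array([ 0.6647, -5.2216, -4.3629]), 'ft_torque': array([-1.8443, -0.2626, -0.0739]), 'gripper_width': np.float64(0.444)}
```

Request:
{"op": "drive_tool", "data": {"moves": [[[0,0.5,0,0,0,0],[0,0.5,0,0,0,0],[0,0.5,0,0,0,0],[0,0,0,0,0,0],[0,0,0,0,0,0]]]}}

```text
time_s: 21.42
ee_pos: [0.6227, -0.0037, 0.2501]
orientation: [0.002, 1.0, 0.009, -0.0]
ft_force: [2.1, -9.8, -4.8]
gripper_width: 0.446
finger_force: 101.6
```

```bash
cat > p.py <<'E'
from h import *
np.set_printoptions(precision=4,suppress=True,linewidth=200)
f=[];m=[]
for k in range(6):
    eyes.capture('top'); s=readout.sense(); f.append(s['ft_force']);m.append(s['ft_torque'])
f=np.mean(f,0);m=np.mean(m,0); q=s['orientation']
print(s['time_s'],s['ee_pos'],'q',q,'F',f,'M',m,'d',-m[0]/-f[1] if f[1] else 0,'grip',s['gripper_width'],'tiltx',-2*q[0])
E
python3 p.py
```

```text
21.7167 [ 0.6227 -0.0037  0.25  ] q [ 0.0018  1.      0.009  -0.0002] F [  2.0567 -10.5289  -5.9126] M [-4.0118 -0.7203 -0.0945] d 0.3810227412592005 grip 0.45000668940374744 tiltx -0.003527297289996861
```

Request:
{"op": "drive_tool", "data": {"moves": [[[0,0,0,0.002,0,0],[0,0,0,0.002,0,0],[0,0,0,0,0,0],[0,0,0,0,0,0]]]}}

```text
time_s: 22.05
ee_pos: [0.6227, -0.0036, 0.25]
orientation: [-0.0, 1.0, 0.009, -0.0]
ft_force: [1.9, -9.7, -6.2]
gripper_width: 0.447
finger_force: 101.6
```

```bash
python3 p.py
```

```text
22.35 [ 0.6227 -0.0036  0.25  ] q [-0.0003  1.      0.0091 -0.0002] F [  2.3092 -10.4211  -6.2047] M [-3.9177 -0.7555 -0.1002] d 0.3759428847945895 grip 0.4487125084662326 tiltx 0.0005982624022231622
```

Request:
{"op": "drive_tool", "data": {"moves": [[[0,0,0,0.005,0,0],[0,0,0,0.005,0,0],[0,0,0,0,0,0],[0,0,0,0,0,0]]]}}

```text
time_s: 22.68
ee_pos: [0.6226, -0.0034, 0.2498]
orientation: [-0.006, 1.0, 0.009, -0.0]
ft_force: [1.2, -9.9, -5.8]
gripper_width: 0.449
finger_force: 101.5
```

```bash
python3 p.py
```

```text
22.9833 [ 0.6227 -0.0034  0.2498] q [-0.0054  0.9999  0.009  -0.0002] F [ 2.0471 -9.6078 -7.078 ] M [-3.7106 -0.7822 -0.1859] d 0.3862070675478537 grip 0.4437266379927619 tiltx 0.010872243330321074
```

Request:
{"op": "drive_tool", "data": {"moves": [[[0,0,0,0.005,0,0],[0,0,0,0.005,0,0],[0,0,0,0,0,0],[0,0,0,0,0,0]]]}}

```text
time_s: 23.32
ee_pos: [0.6226, -0.0033, 0.2497]
orientation: [-0.011, 1.0, 0.009, -0.0]
ft_force: [0.9, -7.6, -6.9]
gripper_width: 0.445
finger_force: 101.5
```

```bash
python3 p.py
```

```text
23.6167 [ 0.6226 -0.0033  0.2497] q [-0.0104  0.9999  0.009  -0.0003] F [ 1.6513 -7.9838 -7.0681] M [-3.7568 -0.7168 -0.3508] d 0.4705547317771195 grip 0.45023834435676996 tiltx 0.02087799735617263
```

Contact moved from the top of the ring (d≈0.38) to the bottom (d≈0.47) as I tilted, so flush lies between them. I set the middle tilt and push to about 12 N.

Request:
{"op": "drive_tool", "data": {"moves": [[[0,0,0,-0.004,0,-0.002],[0,0.5,0,0,0,0],[0,0.4,0,0,0,0],[0,0,0,0,0,0],[0,0,0,0,0,0]]]}}

```text
time_s: 24.03
ee_pos: [0.6225, -0.0033, 0.2497]
orientation: [-0.008, 1.0, 0.008, -0.0]
ft_force: [2.0, -12.7, -7.0]
gripper_width: 0.447
finger_force: 101.8
```

```bash
python3 p.py
```

```text
24.3333 [ 0.6225 -0.0033  0.2497] q [-0.0079  0.9999  0.0079 -0.0004] F [  2.5227 -12.4245  -7.0681] M [-4.8356 -0.9447 -0.1345] d 0.38920356235949405 grip 0.4432742393137947 tiltx 0.0157727735283798
```

Request:
{"op": "drive_tool", "data": {"moves": [[[0.4,0.1,-0.3,0.003,0,0],[0,0,0,0,0,0],[0,0,0,0,0,0]]]}}

```text
time_s: 24.58
ee_pos: [0.6225, -0.0032, 0.2496]
orientation: [-0.009, 1.0, 0.008, -0.001]
ft_force: [0.5, -11.9, -5.7]
gripper_width: 0.449
finger_force: 101.9
```

```bash
python3 p.py
```

```text
24.8833 [ 0.6225 -0.0032  0.2496] q [-0.0093  0.9999  0.0079 -0.0006] F [  0.29   -11.5091  -5.125 ] M [-4.7032 -0.1615 -0.1474] d 0.40865322629157513 grip 0.44919950664786273 tiltx 0.018694127615612895
```

The push is 11.5 N, side forces are about zero, and contact is spread across the ring. I hold for over 3 s.

Request:
{"op": "drive_tool", "data": {"moves": [[[0,0.2,0,0.001,0,0],[0,0,0,0,0,0],[0,0,0,0,0,0],[0,0,0,0,0,0],[0,0,0,0,0,0],[0,0,0,0,0,0],[0,0,0,0,0,0],[0,0,0,0,0,0],[0,0,0,0,0,0],[0,0,0,0,0,0],[0,0,0,0,0,0],[0,0,0,0,0,0],[0,0,0,0,0,0],[0,0,0,0,0,0],[0,0,0,0,0,0],[0,0,0,0,0,0],[0,0,0,0,0,0],[0,0,0,0,0,0],[0,0,0,0,0,0],[0,0,0,0,0,0]]]}}

```text
time_s: 26.55
ee_pos: [0.6225, -0.0032, 0.2497]
orientation: [-0.01, 1.0, 0.008, -0.001]
ft_force: [-0.1, -11.6, -6.7]
gripper_width: 0.449
finger_force: 101.8
```

Request:
{"op": "drive_tool", "data": {"moves": [[[0,0,0,0,0,0],[0,0,0,0,0,0],[0,0,0,0,0,0],[0,0,0,0,0,0],[0,0,0,0,0,0],[0,0,0,0,0,0],[0,0,0,0,0,0],[0,0,0,0,0,0],[0,0,0,0,0,0],[0,0,0,0,0,0],[0,0,0,0,0,0],[0,0,0,0,0,0],[0,0,0,0,0,0],[0,0,0,0,0,0],[0,0,0,0,0,0],[0,0,0,0,0,0],[0,0,0,0,0,0],[0,0,0,0,0,0],[0,0,0,0,0,0],[0,0,0,0,0,0]]]}}

```text
time_s: 28.22
ee_pos: [0.6225, -0.0032, 0.2496]
orientation: [-0.01, 1.0, 0.008, -0.001]
ft_force: [0.3, -11.6, -6.1]
gripper_width: 0.449
finger_force: 101.8
```

Request:
{"op": "drive_tool", "data": {"moves": [[[0,0,0,0,0,0],[0,0,0,0,0,0],[0,0,0,0,0,0],[0,0,0,0,0,0],[0,0,0,0,0,0],[0,0,0,0,0,0],[0,0,0,0,0,0],[0,0,0,0,0,0],[0,0,0,0,0,0],[0,0,0,0,0,0]]]}}

```text
time_s: 29.05
ee_pos: [0.6225, -0.0032, 0.2496]
orientation: [-0.01, 1.0, 0.008, -0.001]
ft_force: [0.6, -11.9, -5.0]
gripper_width: 0.446
finger_force: 101.8
```

```bash
python3 p.py
```

```text
29.35 [ 0.6225 -0.0032  0.2496] q [-0.0097  0.9999  0.0079 -0.0007] F [  0.1644 -11.8713  -5.7152] M [-5.0466 -0.1886 -0.154 ] d 0.4251122142854021 grip 0.44726375058790324 tiltx 0.019341197053183004
```

The push has been steady at about 11.8 N for over 4 s, with contact in the middle of the ring (d≈0.425). Handing in.

```bash
python3 -c "
from workcell import close_job
print(close_job())"
```

```text
the job is handed in; nothing more can be done
None
```

I handed the job in with the pale blank's tenon in the chuck and its shoulder against the jaws, judged flush by force feel rather than seen; the arm was still gripping it and had held a steady push of about 12 N for over four seconds, and I did not touch the walnut blank, gouge or chuck key.

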